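Slide a scoop bin out of a packed row and load it on the revolving stand

ROBOT

A 6-joint arm with a two-finger parallel gripper is mounted at the origin on the work surface. World frame = base frame: x ahead of the robot, y to its left, z up, the work surface at z = 0. Lengths are in m, angles in degrees, forces in N, time in s.
With the tool pointing down it reaches from about 0.4 to 0.925 m from the base axis. Payload 3.4 kg.
Tool frame: the origin (TCP) lies at the very end of the fingers, on their centre line; the grasp point (between the pads) lies 19 mm behind it; z points along the fingers, y is the line along which they close (so a half turn about z gives the same grasp; the last joint's range is limited). The gripper opens to 85 mm and grips with 20 to 120 N. Pads are 22 mm wide; open, the fingers measure 114 mm over their backs; the gripper's body (76 mm by 85 mm) begins 54 mm behind the grasp point. The pads swing forward as they close: fully open they stand 13 mm farther back than shut.
Start: joints at [65.403, 17.578, 86.31, -0, 76.112, -4.211], TCP at [0.2, 0.539, 0.231] pointing down, gripper open.
Joint ranges: [-179.03, 179.03], [-60, 130.46], [8.19, 133.38], [-81.62, 261.62], [5.75, 156.47], [-153.77, 153.77]. Speed limits (degrees/s): [147.25, 147.25, 180, 180, 180, 180].

INTERFACE

Orientations are given as a 3x3 rotation matrix whose columns are the frame's x, y, z axes.
In Python, from station import r, hand, ik, readout, vision, job, spotter gives the robot as it stands. Calls block until the motion is done:
- r.goto(position, orientation): joint-space move of the TCP to a pose.
- r.servo_line(position, rotation=None, velocity=0.15, guard=None): straight line of the TCP; rotation=None keeps the orientation; velocity is the mean speed in m/s. With guard (N) it stops when the force on the tool has changed by that much, and returns True; else False.
- r.set_joints(angles): joint-space move.
- hand.grip(opening, squeeze=None): finger opening in m; squeeze is the grip in N (None keeps the last); returns when the fingers have stopped.
- r.wait(seconds).
- ik(position, orientation): joint angles nearest the present ones, or None.
- readout.state(): the state.
- vision.camera(name): name is "scene" or "top" or "wrist"; returns (picture, depth): 480x640x3 uint8, red, green, blue; 480x640 float32, m along the optical axis (not along the pixel's ray), 0 where there is no reading.
- vision.camera_info(name): a dict with "K" (3x3 intrinsics, pixels), "rvec" (rotation vector, rad) and "tvec" (3), from world to camera coordinates, as OpenCV has them. Camera axes: x right, y down, z forward; pixel columns grow to the right and rows downward; lengths in m; the calibration is good to about 2 mm. A picture is of the moment at which its call begins: read the wrist's pose just before it. camera_info takes no time and is no camera call; for the wrist camera it gives the pose at the moment of the call.
A pose or a line that the arm cannot do raises r.Unreachable and nothing moves.
- job.sign_off(): hands the job in; it is judged then, once.
Trained networks look in the newest picture that a camera, given by its name, has taken for a name from the list of things; names that differ only in an ending like _2 or _b are one class to them, and where a whole thing is asked for, a point or a joint stands for the part that bears it (a point fixed in the world has none). Each returns a list of dicts, best first, with "p" (0 to 1); they miss things now and then, are a little off and sometimes report something else, mostly with a low value. They report only what shows in the picture. A call takes as long as a camera call. They do not tell look-alikes from the thing itself.
- spotter.masks_of(camera, label): "pixels" (480x640 bool, what is visible of it) and "position" ([row, column] in pixels, amid what is visible of it).
The state is a dict: "time": time; "q": joint angles; "dq": joint speeds; "effort": joint torques, N m; "ee_pos": TCP position; "tool_rot": TCP orientation; "ft_force": force on the tool from outside, world axes, zero at the start; "wrist_torque": the same for the moment, N m; "width": finger opening in m; "gripper_force": force on a finger pad.
Only numpy, scipy, OpenCV 4.12 (cv2) and the standard library are available. Lean on these libraries where they do the work, as an engineer would, in place of code of your own. Each camera call takes 0.05 s, during which the arm holds its last target. There are 200 camera calls.

TASK

The open scoop bin stands packed in a row of canisters under the low glass shelf: first slide it out along the counter towards the robot, keeping it on the counter until it is well clear of the row and leaving the canisters as they stand. Then turn the revolving stand until its empty bay faces the fixed pointer, and only after that pick the bin up and set it in that bay, standing flat between the two rails with its low front outward. Leave everything else on the counter alone.

Things in the scene. Friction and masses are not known exactly. Their poses are not given: they have to be found in the camera images.
- bin: Open-topped sheet-metal scoop bin: 120 mm long (x), 64 wide (y), sides and back 60 mm high, front wall (-x end) only 32 mm high; walls 3, floor 4 mm thick; 0.17-0.33 kg. Origin: centre of its underside. -x points to its low front, at the start out of the row towards the robot. Stands in any of the row's four places, canisters touching it. (Two like it are fixed on the stand.)
- bin_front (a point): Middle of the top edge of the bin's low front wall (outer face), 60 mm ahead of the bin's origin, 32 mm above its underside. Pushed from inside against this wall with the fingers, the bin slides out.
- shelf: Low glass shelf. Origin: on the counter, mid row; row along its y, four places 64.5 mm apart at x = 0; -x points out to the robot. Glass board 400 mm wide, underside 183 mm high, front edge at x = -54 mm, rear at +54; legs at y = +-190, x = +-35; a fixed tin on each end, top 253 mm high. A vertical tool meets it; tilted about 30 deg, fingers down and away from the robot, it enters the bin.
- can_a: Closed round metal canister in the row, 64 mm diameter, 100 mm high, about 0.6 kg; origin at the centre of its underside. Must stay in place.
- can_b: Like can_a, 110 mm high.
- can_c: Like can_a, 95 mm high.
- stand_base: Fixed foot of the revolving stand. Origin on the counter on the turning axis; its -x points to the fixed pointer, a dark upright finger 50 mm high, 194 mm from the axis, on the robot's side of the stand.
- stand (a joint): Angle of the stand's round disc (radius 165 mm, top 28 mm above the counter), rad, counter-clockwise from above; 0: empty bay faces the pointer. Starts at 0.5 to 1.7, stops at -0.4 and 2.1. Friction 0.3 N m; stays where left. Three bays 120 deg apart, two with fixed bins (60 mm above the disc). On the axis a column with a 44 mm ball, 154 mm high over all.
- bay (a point): Middle of the empty bay on the disc's top, 90 mm from the axis; turns with the disc; its -x points outward. The bin belongs here with its -x outward, between two rails 12 mm high, 82 mm apart.
- post (a point): Centre of the top of one of three upright round posts on the disc: 16 mm diameter, 85 mm high, top 113 mm above the counter, 150 mm from the axis, midway between bays; this one 60 deg clockwise (from above) of the empty bay, on the robot's side at the start. Grip or push it along its circle to turn the stand.
- weight_big: Loose iron weight, 76 mm diameter, 50 mm high. Bystander.
- weight_small: Loose iron weight, 60 mm diameter, 42 mm high. Bystander.
- bowl: Loose steel bowl, 90 mm diameter, 40 mm high. Bystander.
- jar: Loose closed jar, 80 mm diameter, 120 mm high. Bystander.
- carton: Loose carton, 80 x 130 x 60 mm. Bystander.
- spatula: Loose spatula, 200 mm long, lying flat. Bystander.
There are look-alikes about, which are no part of the job. Leave any pink look-alike of the bin alone.

How it is judged:
By the outcome, as a careful person would: the job done as asked, in the order asked, and still so for the second after the job is handed in, with the robot touching nothing.
It also fails if it takes over 72 s, if anything falls off the work surface, if the arm or the gripper's body presses on something with over 40 N, if the wrist force passes 120 N, or if a joint passes its speed limit or range.

## Working session

There is one attempt and no reset: what is moved stays moved. The work goes in short steps, each a Python script; the robot and the scene stay as the last script left them, time stands still between calls to the robot, and variables do not carry over. Pictures are saved under pics/ and viewed, at most 10 in all, crops included, and the job is handed in when it is done.

```bash
ls; mkdir -p pics
cat > h.py <<'E'
import numpy as np, cv2
from station import r, hand, ik, readout, vision, job, spotter
def cam(n):
    i=vision.camera_info(n); R=cv2.Rodrigues(np.array(i["rvec"],float))[0]; t=np.array(i["tvec"],float).ravel(); K=np.array(i["K"],float)
    return K,R,t
def cloud(n,depth,c=None):
    K,R,t=c or cam(n)
    v,u=np.mgrid[:480,:640]
    P=np.stack([(u-K[0,2])/K[0,0]*depth,(v-K[1,2])/K[1,1]*depth,depth],-1)
    W=(P-t)@R
    W[depth<=0]=np.nan
    return W
def proj(n,p,c=None):
    K,R,t=c or cam(n); q=K@(R@np.array(p,float)+t); return q[:2]/q[2]
E
python3 - <<'E'
from h import *
ims=[]
for n in ["scene","top"]:
    im,d=vision.camera(n); cv2.imwrite(f"pics/{n}0.png",im[:,:,::-1]); np.save(f"{n}0.npy",d)
    W=cloud(n,d)
    K,R,t=cam(n); print(n,"campos",(-R.T@t).round(3),"view",R[2].round(2))
    for l in ["bin","shelf","can_a","can_b","can_c","stand_base","stand","post","bay","bin_front","jar","carton","bowl","weight_big","weight_small","spatula"]:
        try: ms=spotter.masks_of(n,l)
        except Exception as e: print(l,e); continue
        for m in ms:
            if m["p"]<.2: continue
            w=W[m["pixels"]]; w=w[~np.isnan(w[:,0])]
            print(l,round(m["p"],2),np.round(m["position"]),m["pixels"].sum(),"med",np.median(w,0).round(3),"zmax",np.percentile(w[:,2],98).round(3))
print(readout.state()["time"])
E
```

```text
pics
scene campos [ 1.331 -0.301  0.953] view [-0.65  0.25 -0.71]
bin 0.91 [276. 415.] 870 med [0.703 0.183 0.032] zmax 0.063
bin 0.54 [201. 408.] 277 med [0.409 0.31  0.024] zmax 0.063
shelf 0.69 [232. 413.] 6887 med [0.677 0.17  0.195] zmax 0.256
can_a 0.96 [256. 427.] 390 med [0.678 0.217 0.081] zmax 0.186
can_a 0.66 [247. 444.] 379 med [0.655 0.279 0.069] zmax 0.098
can_a 0.59 [289. 394.] 623 med [0.721 0.092 0.062] zmax 0.103
can_b 0.96 [256. 427.] 390 med [0.678 0.217 0.081] zmax 0.186
can_b 0.66 [247. 444.] 379 med [0.655 0.279 0.069] zmax 0.098
can_b 0.59 [289. 394.] 623 med [0.721 0.092 0.062] zmax 0.103
can_c 0.96 [256. 427.] 390 med [0.678 0.217 0.081] zmax 0.186
can_c 0.66 [247. 444.] 379 med [0.655 0.279 0.069] zmax 0.098
can_c 0.59 [289. 394.] 623 med [0.721 0.092 0.062] zmax 0.103
stand_base 0.74 [295. 212.] 11100 med [ 0.576 -0.321  0.032] zmax 0.135
post 0.75 [296. 212.] 11025 med [ 0.578 -0.322  0.032] zmax 0.135
bay 0.81 [296. 211.] 11196 med [ 0.577 -0.322  0.031] zmax 0.135
bay 0.69 [288. 392.] 688 med [0.721 0.091 0.06 ] zmax 0.132
bin_front 0.87 [201. 404.] 331
[... 1720 characters left out ...]
med [0.32  0.347 0.004] zmax 0.022
bay 0.65 [246. 447.] 12139 med [ 0.53  -0.315  0.029] zmax 0.134
bin_front 0.97 [270. 213.] 1334 med [0.455 0.299 0.007] zmax 0.063
bin_front 0.79 [207. 271.] 491 med [0.637 0.146 0.005] zmax 0.06
jar 0.57 [169. 362.] 1014 med [ 0.72  -0.089  0.115] zmax 0.125
carton 0.91 [227. 123.] 1822 med [0.569 0.539 0.058] zmax 0.065
bowl 0.66 [219. 523.] 878 med [ 0.616 -0.533  0.019] zmax 0.044
weight_big 0.75 [282. 150.] 760 med [0.422 0.455 0.038] zmax 0.051
weight_small 0.84 [259. 121.] 450 med [0.479 0.546 0.032] zmax 0.043
weight_small 0.5 [282. 152.] 757 med [0.422 0.455 0.038] zmax 0.051
weight_small 0.37 [216. 229.] 157 med [0.597 0.265 0.044] zmax 0.093
1.7
```

Run:
```python
from h import *
a=cv2.imread("pics/scene0.png"); b=cv2.imread("pics/top0.png")
c=np.hstack([cv2.resize(a[150:400,60:560],(800,400))])
d=cv2.resize(b[130:350,80:560],(800,367))
cv2.imwrite("pics/s1.png",c); cv2.imwrite("pics/t1.png",d)
```

```text
(no output)
```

View pics/s1.png

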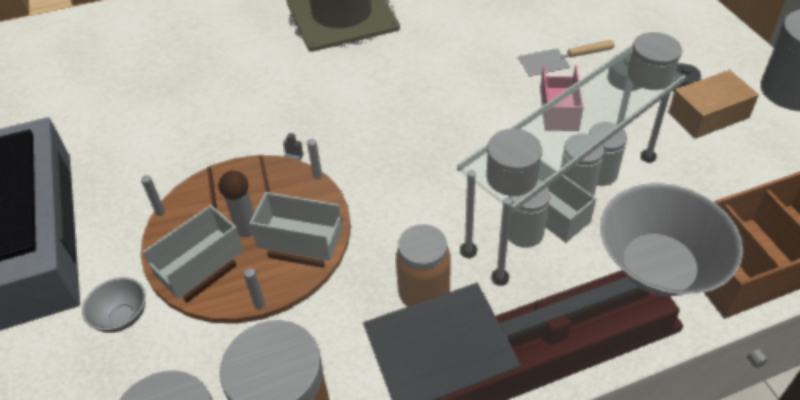

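View pics/t1.png

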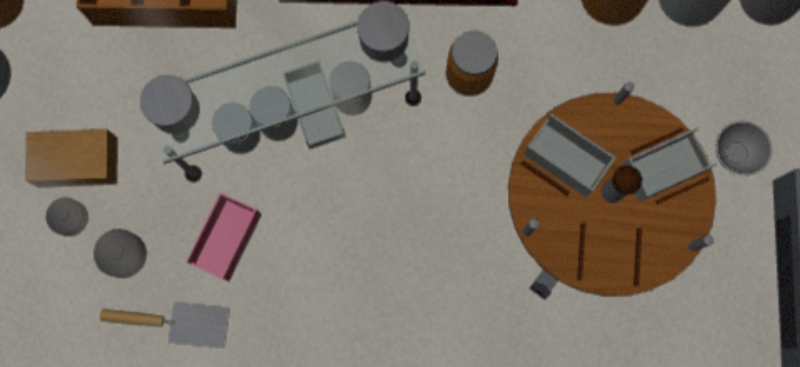

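Bin candidates are the grey one in the row (top full-image ~(269,193) col,row; second from the right), two fixed bins on the stand (~(422,222) and (480,228)), and the pink look-alike (~(215,272)). The grey one in the row, touching canisters, fits. The empty bay (between rails, at the bottom of the disc) and the pointer (~(405,300)) show in the top view, with a post at ~(398,265). Next I take exact measurements and a confirming crop.

Run:
```python
from h import *
from scipy.ndimage import label
pts={}
C=[]
for n in ["scene","top"]:
    W=cloud(n,np.load(n+"0.npy")); C.append(W); 
    def comps(zlo,zhi,box,minn=25):
        ok=(W[...,2]>zlo)&(W[...,2]<zhi)&(W[...,0]>box[0])&(W[...,0]<box[1])&(W[...,1]>box[2])&(W[...,1]<box[3])
        L,k=label(ok)
        for i in range(1,k+1):
            w=W[L==i]
            if len(w)<minn: continue
            (c,rad)=cv2.minEnclosingCircle(w[:,:2].astype(np.float32))
            px=np.argwhere(L==i).mean(0)
            print("  ",len(w),"px",px.round(),"c",np.round(c,3),"rad",round(rad,3),"med",np.median(w,0).round(3))
    print(n,"tins");comps(.245,.262,(.4,.9,-.1,.5))
    print("cans");comps(.088,.116,(.5,.8,0,.4))
    print("posts");comps(.105,.118,(.3,.8,-.6,-.1),4)
    print("ball");comps(.135,.16,(.3,.8,-.6,-.1),8)
    print("disc");comps(.022,.032,(.3,.8,-.6,-.1),500)
    print("pointer");comps(.015,.055,(.25,.55,-.28,-.0),8)
    print("glass");comps(.178,.2,(.4,.9,-.1,.5),60)
    m=[m for m in spotter.masks_of(n,"bin")] if 0 else None
# bin points
yaw=np.radians(20.9); 
for n,W in zip(["scene","top"],C):
    w=W.reshape(-1,3); ex=np.array([np.cos(yaw),np.sin(yaw)]); ey=np.array([-ex[1],ex[0]])
    q=np.stack([(w[:,:2]-[.66,.16])@ex,(w[:,:2]-[.66,.16])@ey,w[:,2]],1)
    q=q[(abs(q[:,0])<.09)&(abs(q[:,1])<.05)&(q[:,2]>.003)&(q[:,2]<.068)]
    for lo,hi in [(.003,.012),(.012,.025),(.025,.036),(.036,.054),(.054,.066)]:
        s=q[(q[:,2]>lo)&(q[:,2]<hi)]; print(n,lo,len(s),"x",np.percentile(s[:,0],[2,50,98]).round(3),"y",np.percentile(s[:,1],[2,50,98]).round(3))
a=cv2.imread("pics/scene0.png")[230:320,350:490]; b=cv2.imread("pics/top0.png")[150:250,200:340]
cv2.imwrite("pics/b1.png",np.vstack([cv2.resize(a,(420,270),interpolation=3),cv2.resize(b,(420,300),interpolation=3)]))
```

```text
scene tins
   507 px [180. 470.] c [0.62  0.347] rad 0.039 med [0.623 0.342 0.254]
   746 px [243. 381.] c [0.732 0.048] rad 0.039 med [0.735 0.044 0.254]
cans
   36 px [223. 472.] c [0.629 0.379] rad 0.006 med [0.63  0.378 0.101]
   292 px [245. 436.] c [0.647 0.253] rad 0.062 med [0.666 0.24  0.097]
   174 px [276. 395.] c [0.709 0.103] rad 0.028 med [0.718 0.102 0.1  ]
   41 px [300. 374.] c [0.764 0.025] rad 0.005 med [0.766 0.023 0.103]
posts
   30 px [239. 254.] c [ 0.477 -0.183] rad 0.009 med [ 0.479 -0.182  0.112]
   38 px [262. 151.] c [ 0.457 -0.44 ] rad 0.009 med [ 0.459 -0.439  0.113]
   61 px [275. 208.] c [ 0.544 -0.317] rad 0.018 med [ 0.555 -0.316  0.111]
   49 px [315. 317.] c [ 0.757 -0.113] rad 0.02 med [ 0.763 -0.115  0.113]
   45 px [321. 215.] c [ 0.691 -0.329] rad 0.007 med [ 0.692 -0.328  0.112]
ball
   222 px [264. 205.] c [ 0.543 -0.316] rad 0.021 med [ 0.549 -0.317  0.147]
disc
   573 px [262. 209.] c [ 0.445 -0.31 ] rad 0.074 med [ 0.424 -0.296  0.029]
   4583 px [304. 215.] c [ 0.54  -0.318] rad 0.167 med [ 0.609 -0.322  0.029]
pointer
   107 px [240. 242
[... 1777 characters left out ...]
. 250.] c [0.64  0.183] rad 0.202 med [0.657 0.192 0.192]
scene 0.003 217 x [-0.01   0.037  0.088] y [-0.045  0.014  0.044]
scene 0.012 162 x [-0.015  0.042  0.073] y [-0.036  0.018  0.029]
scene 0.025 132 x [-0.009  0.046  0.073] y [-0.037  0.017  0.028]
scene 0.036 254 x [-0.001  0.047  0.073] y [-0.037  0.023  0.046]
scene 0.054 192 x [0.003 0.044 0.073] y [-0.036  0.025  0.048]
top 0.003 306 x [-0.085 -0.029  0.002] y [-0.045 -0.001  0.048]
top 0.012 51 x [-0.052 -0.05  -0.004] y [-0.046  0.001  0.047]
top 0.025 51 x [-0.052 -0.049 -0.004] y [-0.047 -0.005  0.046]
top 0.036 25 x [-0.051 -0.017 -0.008] y [-0.047  0.026  0.048]
top 0.054 49 x [-0.049 -0.022 -0.01 ] y [-0.049  0.026  0.048]
```

View pics/b1.png

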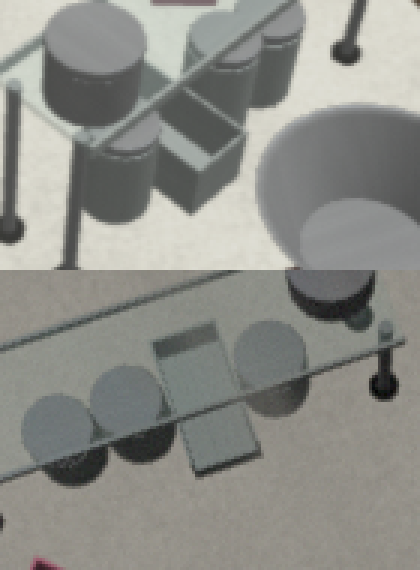

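The crop confirms the grey bin at top-view pixel ~(268,193), second from the right and flanked by canisters. Measurements:
- **Shelf:** yaw ~20.6°, bin origin ~(0.671, 0.162).
- **Stand:** axis (0.540, -0.3175), pointer at 144.2°, bay at ~175.7°, so stand ≈ +31.5°. The post is at (0.4745, -0.183).

All of it agrees with the given sizes. Next I enter the bin.

```bash
cat >> h.py <<'E'
yaw=np.radians(20.6); EX=np.array([np.cos(yaw),np.sin(yaw),0]); EY=np.array([-EX[1],EX[0],0])
B0=np.array([.671,.162,0])
def S(x,z,y=0): return B0+EX*x+EY*y+np.array([0,0,z])
def tiltR(deg,s):
    a=np.radians(deg); z=np.sin(a)*EX-np.array([0,0,np.cos(a)]); y=s*EY
    return np.column_stack([np.cross(y,z),y,z])
def down(yawdeg):   # tool y along bin y for bin yaw
    a=np.radians(yawdeg); y=np.array([-np.sin(a),np.cos(a),0]); z=np.array([0,0,-1.])
    return np.column_stack([np.cross(y,z),y,z])
def st():
    s=readout.state(); return round(s["time"],2),np.round(s["ee_pos"],3),np.round(s["ft_force"],1),round(s["width"],4)
E
python3 - <<'E'
from h import *
print(np.round(readout.state()["tool_rot"],2))
for s in (1,-1):
  for t in (30,35):
    R=tiltR(t,s); print(s,t)
    for p in (S(-.028,.02)-R[:,2]*.2,S(-.028,.02),S(-.238,.02),S(-.238,.02)-R[:,2]*.15):
        q=ik(p,R); print("  ",p.round(3),None if q is None else np.round(q))
E
```

```text
[[-0.94  0.35  0.  ]
 [ 0.35  0.94 -0.  ]
 [-0.   -0.   -1.  ]]
1 30
   [0.551 0.117 0.193] [   1.    8.  115.   19.   30. -124.]
   [0.645 0.152 0.02 ] None
   [0.448 0.078 0.02 ] None
   [0.378 0.052 0.15 ] None
1 35
   [0.537 0.112 0.184] [  -1.    7.  122.   35.   22. -140.]
   [0.645 0.152 0.02 ] [  4.  32. 119. 117.  10. 139.]
   [0.448 0.078 0.02 ] None
   [0.368 0.048 0.143] None
-1 30
   [0.551 0.117 0.193] [  1.   8. 115.  19.  30.  56.]
   [0.645 0.152 0.02 ] [  5.  31. 115.  55.   9.  22.]
   [0.448 0.078 0.02 ] None
   [0.378 0.052 0.15 ] None
-1 35
   [0.537 0.112 0.184] [ -1.   7. 122.  35.  22.  40.]
   [0.645 0.152 0.02 ] [  4.  32. 119. 117.  10. -41.]
   [0.448 0.078 0.02 ] None
   [0.368 0.048 0.143] None
```

Run:
```python
from h import *
hand.grip(0.0)
r.goto([.45,.06,.3],down(20.6)@np.diag([-1,-1,1]))
R=tiltR(30,-1); e=S(-.034,.022)
r.goto(e-R[:,2]*.2,R); print(st(),np.round(readout.state()["q"]))
vision.camera("wrist")
im,d=vision.camera("wrist"); cv2.imwrite("pics/w1.png",im[:,:,::-1])
# predicted outline of the bin's rim for checking
im=im[:,:,::-1].copy(); c=cam("wrist")
for x,y,z in [(-.06,-.032,.032),(-.06,.032,.032),(.06,.032,.06),(.06,-.032,.06),(-.06,-.032,0),(-.06,.032,0)]:
    cv2.circle(im,tuple(int(v) for v in proj("wrist",S(x,z,y),c)),4,(0,0,255),1)
cv2.imwrite("pics/w1m.png",im)
```

```text
(5.31, array([0.546, 0.115, 0.196]), array([-0.3,  0.6,  0.9]), -0.0001) [  1.   7. 115.  19.  30.  56.]
```

View pics/w1m.png

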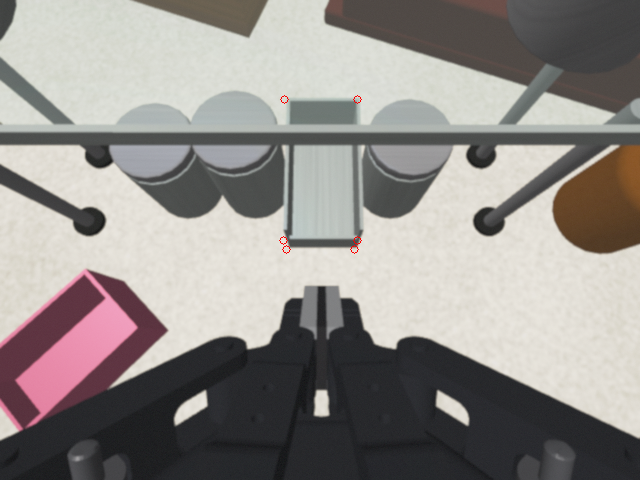

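The wrist view shows the bin at columns ~285–361, rows ~100–247. The predicted corners fit to within ~3 px, so I shift 2.5 mm towards -y. The camera's place on the tool needs checking against the glass before I enter.

```bash
sed -i 's/^B0=.*/B0=np.array([.671,.162,0])-.0025*EY/' h.py
python3 - <<'E'
from h import *
K,R,t=cam("wrist"); s=readout.state(); T=np.array(s["tool_rot"]); p=-R.T@t
print("cam in tool",(T.T@(p-s["ee_pos"])).round(3),"view",(T.T@R[2]).round(2))
e=S(-.034,.022); T=tiltR(30,-1); pc=e+T@(T.T*1@np.zeros(3)) 
cp=e+T@(np.array(tiltR(30,-1)).T@(p-s["ee_pos"])); d=cp-B0; print("cam at entry: shelf x",(d@EX).round(3),"z",cp[2].round(3))
E
```

```text
cam in tool [ 0.067  0.    -0.142] view [-0.26 -0.    0.97]
cam at entry: shelf x -0.047 z 0.179
```

The camera sits on the +x side of the tool and would meet the glass. I turn the tool half round, so the camera is on the robot side, and tilt in the arm's own plane for joint room.

```bash
cat >> h.py <<'E'
def tiltA(deg,az,s=1):
    a=np.radians(deg); f=np.radians(az); ex=np.array([np.cos(f),np.sin(f),0]); z=np.sin(a)*ex-np.array([0,0,np.cos(a)]); y=s*np.array([-ex[1],ex[0],0])
    return np.column_stack([np.cross(y,z),y,z])
E
python3 - <<'E'
from h import *
R=tiltA(30,13.5); e=S(-.034,.022)
for x,t in [(-.034,30),(-.1,30),(-.15,18),(-.2,8),(-.25,0)]:
    q=ik(S(x,.022),tiltA(t,13.5)); print(x,t,None if q is None else np.round(q))
try:
    r.goto(e-R[:,2]*.2,R); print(st(),np.round(readout.state()["q"]))
    g=r.servo_line(e-R[:,2]*.03,velocity=.1,guard=8); print(g,st())
    if not g:
        g=r.servo_line(e,velocity=.04,guard=6); print(g,st(),np.round(readout.state()["q"]))
except r.Unreachable as x: print("unreach",x)
im,d=vision.camera("scene"); cv2.imwrite("pics/s2.png",cv2.resize(im[200:340,330:510,::-1],(720,560)))
E
```

```text
-0.034 30 None
-0.1 30 None
-0.15 18 [   5.   25.  120.    8.   18. -106.]
-0.2 8 [   5.   24.  117.    2.   31. -101.]
-0.25 0 [   4.   24.  117.   -0.   40. -100.]
(7.78, array([0.543, 0.124, 0.195]), array([ 0.6,  1.1, -0.3]), 0.0002) [   6.    7.  116.    8.   28. -104.]
False (9.62, array([0.625, 0.144, 0.048]), array([0. , 0. , 0.7]), 0.0002)
unreach the arm cannot follow that straight line within its joint ranges
```

View pics/s2.png

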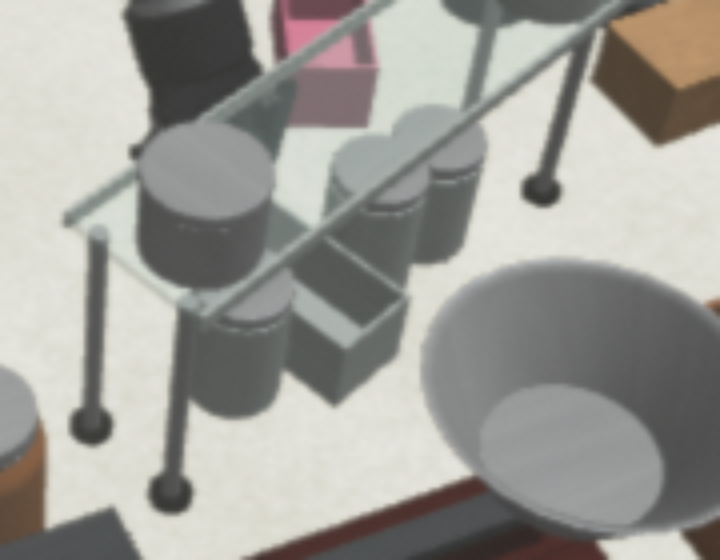

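The gripper reaches the bin's mouth (seen at ~(240,80) behind the glass) and the bin is still in place. J5 is at its limit, so I pick a feasible tilt.

Run:
```python
from h import *
best=None
for t in (29,28,27,26,25):
  for az in (13.5,16,18,20.6):
    qs=[ik(S(x,z),tiltA(t,az)) for x,z in ((-.05,.05),(-.034,.022),(-.06,.022),(-.09,.022))]
    print(t,az,[None if q is None else [int(v) for v in np.round(np.array(q)[3:])] for q in qs])
```

```text
29 13.5 [[18, 10, -114], [25, 7, -120], None, None]
29 16 [[27, 10, -125], [35, 8, -133], [50, 6, -148], None]
29 18 [[32, 11, -133], [41, 9, -142], None, None]
29 20.6 [[38, 13, -141], [47, 10, -150], None, None]
28 13.5 [[15, 11, -110], [18, 8, -113], [27, 7, -123], None]
28 16 [[22, 12, -120], [27, 9, -125], [37, 8, -136], None]
28 18 [[27, 13, -127], [33, 10, -133], [43, 9, -144], None]
28 20.6 [[32, 14, -135], [39, 11, -142], [48, 10, -152], None]
27 13.5 [[12, 13, -107], [14, 10, -109], [20, 8, -116], [32, 6, -128]]
27 16 [[18, 14, -116], [22, 11, -120], [29, 9, -127], [41, 7, -141]]
27 18 [[23, 14, -123], [27, 12, -127], [34, 10, -135], [46, 8, -148]]
27 20.6 [[27, 15, -131], [32, 13, -135], [40, 11, -143], None]
26 13.5 [[10, 15, -105], [12, 12, -106], [16, 10, -111], [24, 8, -120]]
26 16 [[15, 15, -113], [18, 13, -116], [23, 11, -121], [32, 9, -131]]
26 18 [[19, 16, -119], [22, 13, -122], [28, 12, -129], [37, 10, -139]]
26 20.6 [[24, 17, -127], [27, 14, -130], [33, 13, -137], [42, 11, -147]]
25 13.5 [[9, 17, -104], [10, 14, -104], [13, 12, -108], [18, 10, -114]]
25 16 [[13, 17, -111], [15, 14, -113], [19, 12, -117], [25, 10, -124]]
25 18 [[17, 18, -117], [19, 15, -119], [23, 13, -124], [30, 11, -131]]
25 20.6 [[21, 18, -123], [23, 16, -126], [28, 14, -131], [35, 12, -139]]
```

Run:
```python
from h import *
az=16
R=tiltA(27,az); e=S(-.034,.022)
g=r.servo_line(e-R[:,2]*.035,R,velocity=.05,guard=8); print(g,st())
if not g: g=r.servo_line(e,velocity=.04,guard=6); print(g,st())
if not g:
  try:
    for x,t in [(-.06,25),(-.09,21),(-.13,14),(-.18,6),(-.25,0)]:
        g=r.servo_line(S(x,.022),tiltA(t,az),velocity=.06,guard=20); print(x,g,st(),np.round(readout.state()["q"][3:]))
        if g: break
  except r.Unreachable as ex: print(ex)
im,d=vision.camera("top"); cv2.imwrite("pics/t2.png",cv2.resize(im[150:350,180:420,::-1],(720,600)))
```

```text
False (9.93, array([0.627, 0.143, 0.055]), array([ 0.2,  0.8, -0.6]), -0.0001)
False (10.96, array([0.64 , 0.148, 0.022]), array([-1. ,  0.2,  0.3]), -0.0001)
-0.06 False (11.54, array([0.615, 0.138, 0.022]), array([-0.6, -0. , -0.4]), 0.0004) [  19.   12. -117.]
-0.09 False (12.19, array([0.588, 0.128, 0.022]), array([-0.2, -0.5, -0.5]), 0.0001) [  12.   17. -111.]
-0.13 False (13.01, array([0.55 , 0.114, 0.022]), array([ 0. ,  0.1, -0.2]), -0.0001) [   6.   26. -105.]
-0.18 False (13.99, array([0.503, 0.096, 0.022]), array([-0.5,  0.7, -0.7]), 0.0) [   2.   36. -102.]
-0.25 False (15.31, array([0.438, 0.072, 0.022]), array([0.2, 0.2, 0.2]), 0.0002) [  -0.   40. -102.]
```

View pics/t2.png

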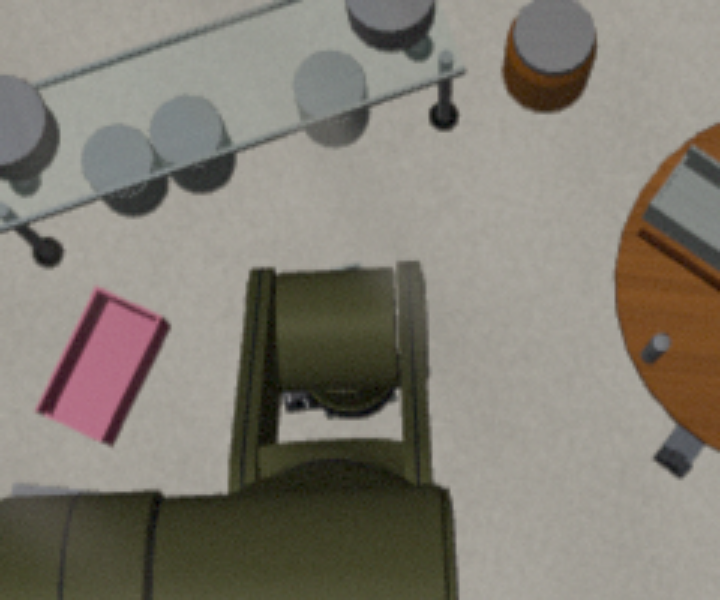

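The bin is out (under the wrist), and the three canisters still stand in place at ~(118,165), (190,140), (330,95) in the crop. Next I turn the stand by the post.

```bash
cat >> h.py <<'E'
AX=np.array([.540,-.3175,0]); PT=144.2
def pp(th,z,rad=.149): a=np.radians(th); return AX+rad*np.array([np.cos(a),np.sin(a),0])+[0,0,z]
def pR(th):
    a=np.radians(th-90); y=np.array([np.cos(a),np.sin(a),0]); z=np.array([0,0,-1.]); return np.column_stack([np.cross(y,z),y,z])
E
python3 - <<'E'
from h import *
p=np.array(readout.state()["ee_pos"]); r.servo_line(p+[0,0,.2],velocity=.25)
hand.grip(.05)
r.goto(pp(115.9,.2),pR(115.9))
g=r.servo_line(pp(115.9,.07),velocity=.1,guard=8); print(g,st())
if not g:
    hand.grip(0.0,20); print(st())
    for th in np.linspace(115.9,84.2,9)[1:]:
        if r.servo_line(pp(th,.07),pR(th),velocity=.06,guard=40): print("guard"); break
    print(st(),np.round(readout.state()["q"]))
    hand.grip(.05); print(st())
    r.servo_line(pp(84.2,.22),velocity=.2)
r.goto([.40,-.05,.35],down(0)@np.diag([-1,-1,1]) if 0 else pR(84.2))
for n in ["top","scene"]:
    im,d=vision.camera(n); np.save(n+"3.npy",d); cv2.imwrite(f"pics/{n}3.png",im[:,:,::-1])
    W=cloud(n,d)
    ok=(W[...,2]>.105)&(W[...,2]<.118)&(np.hypot(W[...,0]-.54,W[...,1]+.3175)<.17)&(np.hypot(W[...,0]-.54,W[...,1]+.3175)>.13)
    from scipy.ndimage import label
    L,k=label(ok)
    for i in range(1,k+1):
        w=W[L==i]; 
        if len(w)>8: c,_=cv2.minEnclosingCircle(w[:,:2].astype(np.float32)); print(n,np.round(c,3),np.degrees(np.arctan2(c[1]+.3175,c[0]-(.543 if n=="scene" else .537))).round(1))
    for m in spotter.masks_of(n,"bin"):
        w=W[m["pixels"]]; w=w[~np.isnan(w[:,0])]; print(n,round(m["p"],2),np.round(m["position"]),np.median(w,0).round(3))
E
```

```text
False (19.31, array([ 0.475, -0.184,  0.071]), array([-0.9,  1.4, -0.2]), 0.0497)
(19.71, array([ 0.475, -0.184,  0.07 ]), array([-1.4, -0.1,  3.8]), 0.0154)
(22.31, array([ 0.556, -0.17 ,  0.07 ]), array([0.8, 0. , 6. ]), 0.0154) [-21.  27.  97.  -0.  56. -16.]
(22.73, array([ 0.554, -0.169,  0.07 ]), array([-0.6,  0. ,  0.6]), 0.0503)
top [ 0.658 -0.407] -36.5
top [ 0.554 -0.17 ] 83.3
top [ 0.4   -0.377] -156.5
top 0.97 [264. 294.] [0.484 0.085 0.005]
top 0.91 [273. 216.] [0.455 0.298 0.007]
scene [ 0.405 -0.376] -157.0
scene [ 0.557 -0.168] 84.6
scene [ 0.663 -0.405] -36.2
scene 0.7 [200. 407.] [0.408 0.311 0.024]
scene 0.69 [229. 350.] [0.469 0.088 0.032]
```

Run:
```python
from h import *
A=[]
for n in ["top","scene"]:
    W=cloud(n,np.load(n+"3.npy")).reshape(-1,3)
    w=W[(abs(W[:,0]-.485)<.1)&(abs(W[:,1]-.09)<.08)&(W[:,2]>.012)&(W[:,2]<.07)]
    rc=cv2.minAreaRect(w[:,:2].astype(np.float32)); print(n,len(w),np.round(rc[0],4),np.round(rc[1],3),round(rc[2],1)); A.append(w)
    hi=w[w[:,2]>.05]; rc=cv2.minAreaRect(hi[:,:2].astype(np.float32)); print("  hi",np.round(rc[0],4),np.round(rc[1],3),round(rc[2],1))
w=np.vstack(A); rc=cv2.minAreaRect(w[:,:2].astype(np.float32)); print(np.round(rc[0],4),np.round(rc[1],3),round(rc[2],1))
```

```text
top 287 [0.4802 0.081 ] [0.122 0.072] 16.7
  hi [0.4801 0.0846] [0.12  0.064] 16.4
scene 711 [0.4808 0.0861] [0.125 0.07 ] 17.4
  hi [0.4808 0.0861] [0.125 0.069] 16.9
[0.4814 0.0831] [0.125 0.075] 16.6
```

```bash
cat >> h.py <<'E'
G=np.array([.4805,.085,0]); GY=16.7
BAY=AX+.09*np.array([np.cos(np.radians(143.6)),np.sin(np.radians(143.6)),0]); BYAW=-36.4
E
python3 - <<'E'
from h import *
hand.grip(.085)
r.goto(G+[0,0,.16],down(GY)); print(np.round(readout.state()["q"]))
g=r.servo_line(G+[0,0,.018],velocity=.1,guard=6); print(g,st())
if not g:
    hand.grip(0.0,45); s=readout.state(); print(st(),s["gripper_force"])
    if .055<s["width"]<.07:
        r.servo_line(G+[0,0,.17],velocity=.12); print(st())
        r.goto(BAY+[0,0,.19],down(BYAW)); print(st())
        vision.camera("wrist"); im,d=vision.camera("wrist"); im=im[:,:,::-1].copy(); cv2.imwrite("pics/w4.png",im)
        im2,_=vision.camera("scene"); cv2.imwrite("pics/m4.png",np.hstack([cv2.resize(im,(400,300)),cv2.resize(im2[180:360,120:360,::-1],(400,300))]))
E
```

```text
[   5.   15.  102.   -0.   63. -102.]
False (28.23, array([0.481, 0.085, 0.018]), array([-0.4, -0.9, -0.9]), 0.085)
(28.56, array([0.481, 0.085, 0.019]), array([-0.5,  0.5,  5.3]), 0.0635) 50.23406982421875
(29.98, array([0.48 , 0.085, 0.169]), array([ 0.7, -0. , -1.7]), 0.0636)
(31.29, array([ 0.468, -0.263,  0.19 ]), array([ 0.1,  0. , -1.6]), 0.0637)
```

View pics/m4.png

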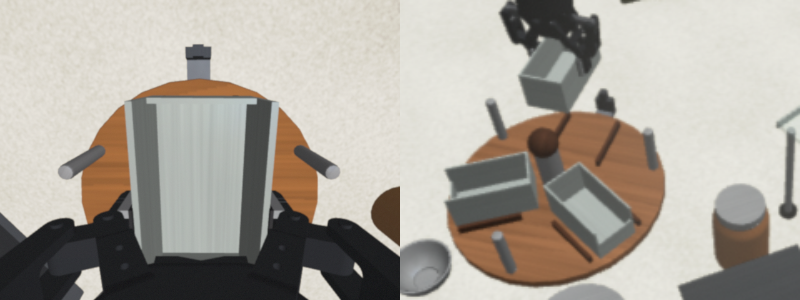

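The bin hangs level, its low front towards the pointer (pixel ~(198,60) in the left half), symmetric between the posts. I set it down.

Run:
```python
from h import *
r.servo_line(BAY+[0,0,.065],velocity=.1)
g=r.servo_line(BAY+[0,0,.045],velocity=.03,guard=5); print(g,st())
hand.grip(.083); r.wait(.2); print(st())
r.servo_line(BAY+[0,0,.2],velocity=.15,guard=15)
r.goto([.42,0.03,.33],down(BYAW)); print(st())
for n in ["top","scene"]:
    im,d=vision.camera(n); W=cloud(n,d).reshape(-1,3)
    q=W-BAY; a=np.radians(BYAW); e=np.array([np.cos(a),np.sin(a)]); f=np.array([-e[1],e[0]])
    u,v,z=q[:,:2]@e,q[:,:2]@f,W[:,2]
    k=(abs(u)<.075)&(abs(v)<.045)&(z>.05)&(z<.1); rc=cv2.minAreaRect(np.stack([u,v],1)[k].astype(np.float32)); print(n,np.round(rc[0],4),np.round(rc[1],3),rc[2],"zmax",np.percentile(z[k],98).round(4),"floor",np.median(z[(abs(u)<.04)&(abs(v)<.02)]).round(4))
    crop=im[170:350,120:360] if n=="scene" else im[150:350,320:560]
    cv2.imwrite(f"pics/{n}5.png",cv2.resize(crop[:,:,::-1],(400,320)))
cv2.imwrite("pics/f5.png",np.hstack([cv2.imread("pics/scene5.png"),cv2.imread("pics/top5.png")]))
```

```text
True (33.43, array([ 0.467, -0.264,  0.047]), array([-0.1,  0.8,  5.2]), 0.0633)
(33.97, array([ 0.466, -0.263,  0.046]), array([ 0.1, -0.4, -0.5]), 0.0831)
(36.38, array([0.42 , 0.029, 0.329]), array([-0.3,  0.4,  0.4]), 0.0832)
top [ 0.006  -0.0016] [0.064 0.137] 89.76432800292969 zmax 0.0946 floor 0.0316
scene [0.     0.0014] [0.067 0.126] 89.73251342773438 zmax 0.0907 floor 0.0335
```

View pics/f5.png

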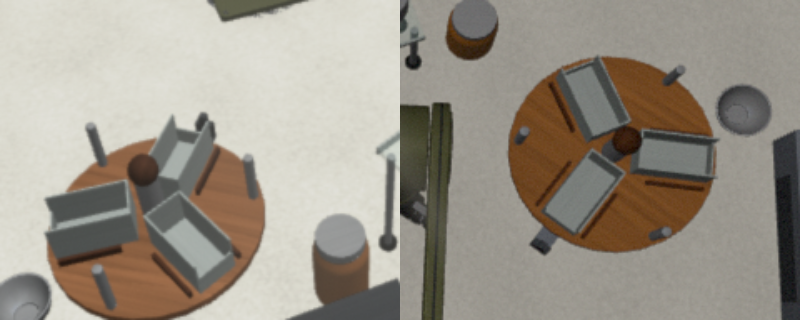

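The bin stands flat between the rails ((185,155) left, (583,193) right), low front outward to the pointer, and the robot is clear. I hand the job in.

```bash
python3 -c "
from h import *
print(job.sign_off())"
```

```text
the job is handed in; nothing more can be done
None
```

The job is handed in: the bin was slid out, the stand turned to the pointer, and the bin set flat in the empty bay with its low front outward; in the pictures I took the canisters had not moved, and the clock was about 36 s.

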